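# Box up a wooden chew block at the fair stall

### The arm

A 7-joint arm with a two-finger parallel gripper is mounted at the origin on the work surface. World frame = base frame: x ahead of the robot, y to its left, z up, the work surface at z = 0. Lengths are in m, angles in rad, forces in N, time in s.
With the tool pointing down it reaches from about 0.35 to 0.9 m from the base axis. Payload 8.1 kg.
Tool frame: the origin (TCP) lies on the centre line of the jaws, within the pads' length; the fingertips stand 11 mm ahead of it and the grasp point (between the pads) lies 8 mm behind it; z points along the fingers, x is the direction in which the jaws open and shut, and the axes are right-handed (so a half turn about z gives the same grasp; the last joint's range is limited). The gripper opens to 92 mm and grips with 3 to 60 N. Pads are 19 mm wide; open, the fingers measure 130 mm over their backs; the gripper's body (75 mm by 190 mm) begins 47 mm behind the grasp point.
Start: joints at [1.123, 0.434, 0.025, 1.573, -0.012, 1.134, -0.075], TCP at [0.211, -0.588, 0.238] pointing down, gripper open.
Joint ranges: [-2.62, 2.62], [-0.44, 2.09], [-1.27, 1.32], [0.08, 2.57], [-1.32, 4.46], [0.12, 2], [-2.74, 2.74]. Speed limits (rad/s): [2.22, 2.22, 3.01, 3.01, 3.14, 3.14, 3.14].

### API

Orientations are given as a rotation vector (axis times angle).
In Python, from cell import observe, eyes, ticket, finder gives the robot as it stands.
- The arm moves only by the tool arm_command, never from a script. Its argument "plan" is a list of rows, each an object with "translation": the shift along the tool's x, y, z scaled (see below), a list of three; "turn": the turn, a rotation vector about the tool's x, y, z scaled (see below), a list of three; "hand": the opening, from 0 (shut) to 1 (fully open). In form: [{"translation": [x, y, z], "turn": [wx, wy, wz], "hand": hand}, ...]. A call has 1 to 20 rows; each row is the pose to reach, as a shift and turn from the pose commanded when the call began, along the tool's axes at that moment; what a row does not reach only later rows make up. The controller multiplies each number of a shift by 120 mm and each number of a turn by pi/2 rad. A row lasts 1/8 s, in which the tool goes at most 62.5 mm and 10.7 degrees, less where a joint would pass 70% of its speed; a pose out of reach is approached as far as the arm can. A call with a number of a shift or a turn outside -1 to 1 is refused whole. A call with a gripper value outside its range is refused whole. The fingers move at their own pace and stop on an object; "squeeze" is the grip in N (left out, the last holds). Time passes only in rows, so rows that repeat a pose let the fingers close. It gives the time, the measured TCP pose, the force and the opening at its end, in the units of the state.
- observe(): the state, without advancing time (a new reading comes with each control period).
- eyes.get_image(name): name is "scene" or "side" or "wrist"; returns (picture, depth): 400x640x3 uint8, blue, green, red; 400x640 float32, m along the optical axis (not along the pixel's ray), 0 where there is no reading.
- eyes.calibration(name): a dict with "K" (3x3 intrinsics, pixels), "origin" and "attitude" of the camera in the world. Camera axes: x right, y down, z forward; pixel columns grow to the right and rows downward; lengths in m; the calibration is good to about 2 mm. A picture is of the moment at which its call begins: read the wrist's pose just before it. calibration takes no time and is no camera call; for the wrist camera it gives the pose at the moment of the call.
- ticket.sign_off(): hands the job in, once; it reports no verdict.
Trained networks look in the newest picture that a camera, given by its name, has taken for a name from the list of things; names that differ only in an ending like _2 or _b are one class to them, and where a whole thing is asked for, a point or a joint stands for the part that bears it (a point fixed in the world has none). Each returns a list of dicts, best first, with "score" (0 to 1); they miss things now and then, are a little off and sometimes report something else, mostly with a low value. They report only what shows in the picture. A call takes as long as a camera call. They do not tell look-alikes from the thing itself.
- finder.boxes_of(camera, name): "rect" ([left, top, right, bottom] in pixels, round what is visible of it).
The state is a dict: "clock": time; "joints": joint angles; "dq": joint speeds; "joint_efforts": joint torques, N m; "position": TCP position; "ee_rot": TCP orientation; "force": force on the tool from outside, world axes, zero at the start; "ft_torque": the same for the moment, N m; "width": opening from 0.0 (shut) to 1.0 (fully open).
Only numpy, scipy, OpenCV 4.12 (cv2) and the standard library are available. Lean on these libraries where they do the work, as an engineer would, in place of code of your own. Each camera call takes 0.05 s, during which the arm holds its last target. There are 200 camera calls.

### The job

Take the wooden block that has one round end and one square end from the sloping rack and lower it with the gripper, without dropping it, into the pocket of the same shape in the open carton, so that it lies flat on the pocket's bottom; let go of it. Then close the carton: fold the short flap down first, while the long one is still open, and then the long flap over it, so that both lie flat. Leave the other two blocks, the jar and the tin where they are.

Things in the scene. Friction and masses are not known exactly. Their poses are not given: they have to be found in the camera images.
- block_round_one: The block to pack. Pale wood, 76 long (x), 44 wide (y), 38 thick (z), about 80 g; square end at -x, half-round end (radius 22) at +x. Origin: centre of its underside, 38 from either end; z points out of its upper face. Starts on the rack's 35 degree slope, square end down against the lip, its y along the rack's y.
- round_end (a point): Point on the block to pack: tip of the round end, on the upper face, at x = +38, y = 0, z = 38 in the block's frame.
- block_square: Another pale wood block on the rack, same 76 x 44 x 38, both ends square; leave alone. Frame as for the block to pack.
- block_round_two: Another pale wood block on the rack, same 76 x 44 x 38, both ends half round; leave alone. Frame as for the block to pack.
- rack: Fixed wooden rack 300 wide (y), -x side to the robot; origin under its centre, z up. Board rises 35 degrees to +x, from x -50, z 50 to x 45, z 116; 13 high lip at its low end. Three blocks on it in any order, 90 apart in y. An 8 thick rail along y over them at x -30, z 205 (tags to z 240; rods at y +-142, running back to x 40) bars a gripper pointing straight down: come in square to the slope.
- carton: Fixed open cardboard carton, outside 120 (x) by 148 (y), walls 4 thick, 52 high; origin under its centre, z up. Plywood insert with top at z 20; in it, centred on the origin, a pocket 80 (x) by 48 (y), floor at z 8: the block's outline with 2 to spare all round, square end at -x, half round at +x. Seated block: x along the carton's x, underside at z 8, top at z 46.
- short_flap (a joint): Short flap's hinge on the carton's +x wall, in rad: 0 = closed flat, grows as it opens up and outward, pi/2 upright, 2.3 at most. Cardboard, 50 from hinge to edge, 144 wide, 3 thick; hinge line along y at carton x 58, z 52. Closed it reaches towards -x, top at z 55. Hinge friction (0.05 N m) keeps it where it is left.
- short_flap_edge (a point): Middle of the free edge of the short flap.
- long_flap (a joint): Long flap's hinge on the carton's -x wall, in rad: 0 = closed flat over the short flap, grows as it opens up and outward, pi/2 upright, 2.3 at most. Cardboard, 85 from hinge to edge, 144 wide, 3 thick; hinge line along y at carton x -58, z 56. Closed it reaches towards +x, top at z 59. Hinge friction (0.05 N m) keeps it where it is left.
- long_flap_edge (a point): Middle of the free edge of the long flap.
- jar: Bystander: closed glass jar, 60 across, 100 high, standing beyond the work; origin at the centre of its underside.
- tin: Bystander: low metal tin, 68 across, 45 high, between the work and the robot; origin at the centre of its underside.
Not all that is in view belongs to the job. What is shaped like the block_round_one but orange or purple is not meant.

How it is judged:
By the outcome, as a careful person would: the job done as asked, in the order asked, and still so for the second after the job is handed in, with the robot touching nothing.
It also fails if it takes over 59 s, if anything falls off the work surface, if the arm or the gripper's body presses on something with over 40 N, if the wrist force passes 120 N, or if a joint passes its speed limit or range.

## Working session

There is one attempt and no reset: what is moved stays moved. The work goes in short steps, Python scripts to look and compute and a tool call to move; the robot and the scene stay as the last step left them, time stands still between calls to the robot, and variables do not carry over. Pictures are saved under pics/ and viewed, and the job is handed in when it is done.

Besides the shell and the picture viewer there is one more tool, called by a JSON object that holds its "name" and its "arguments", one argument or row to a line. arm_command: Moves the arm, as the interface text tells. Its arguments: {"type":"object","properties":{"plan":{"type":"array","items":{"type":"object","properties":{"translation":{"type":"array","items":{"type":"number"}},"turn":{"type":"array","items":{"type":"number"}},"hand":{"type":"number"}}}},"squeeze":{"type":"number"}},"required":["plan"]}

```bash
ls; mkdir -p pics; cat > h.py <<'E'
import numpy as np, cv2
from scipy.spatial.transform import Rotation as R
from cell import observe, eyes, ticket, finder
def cal(n):
    c=eyes.calibration(n); A=np.array(c["attitude"],float)
    M=A if A.shape==(3,3) else (R.from_rotvec(A).as_matrix() if A.size==3 else R.from_quat(A).as_matrix())
    return np.array(c["K"]),np.array(c["origin"]),M
def cloud(d,c):
    K,o,M=c; v,u=np.mgrid[:d.shape[0],:d.shape[1]]
    p=np.stack([(u-K[0,2])/K[0,0]*d,(v-K[1,2])/K[1,1]*d,d],-1)
    w=p@M.T+o; w[d<=0]=np.nan; return w
def proj(P,c):
    K,o,M=c; q=(np.atleast_2d(P)-o)@M; q=q@K.T; return q[:,:2]/q[:,2:]
E
python3 - <<'E'
from h import *
print(observe())
for n in("scene","side"):
    print(eyes.calibration(n))
    im,d=eyes.get_image(n); cv2.imwrite(f"pics/{n}0.png",im); np.savez(f"{n}0.npz",im=im,d=d)
    for t in("block_round_one","block_square","block_round_two","rack","carton","short_flap","long_flap","jar","tin"):
        print(n,t,[(np.round(b["rect"]).tolist(),round(b["score"],2)) for b in finder.boxes_of(n,t)][:4])
E
```

```text
pics
{'clock': 0.0, 'joints': array([ 1.12340368,  0.43518731,  0.02496768,  1.5740675 , -0.01158509,
        1.13398317, -0.07509143]), 'dq': array([ 0.00062836, -0.00111832, -0.00051629, -0.00077735, -0.00059952,
       -0.00046054,  0.00139461]), 'joint_efforts': array([ 1.43997904e-04, -6.67852736e+01,  9.85006168e-01, -3.14456677e+01,
       -6.04453753e-02,  4.29072976e-02,  1.94154168e-04]), 'position': array([ 0.21103863, -0.58778982,  0.2369785 ]), 'ee_rot': array([-2.56893653e+00,  1.80707653e+00,  2.05144723e-03]), 'force': array([ 0.34119819, -0.18127938, -0.87570205]), 'ft_torque': array([ 0.02067797,  0.06888654, -0.02572391]), 'width': 0.99822133974759}
{'K': array([[363.38516942,   0.        , 319.53757732],
       [  0.        , 363.38516942, 201.1517468 ],
       [  0.        ,   0.        ,   1.        ]]), 'origin': array([ 1.02701351, -0.03552554,  0.7348453 ]), 'attitude': array([-1.86702163, -1.83026628,  0.59973422])}
scene block_round_one [([253.0, 260.0, 290.0, 300.0], 0.72), ([378.0, 277.0, 410.0, 316.0], 0.65), ([288.0, 182.0, 314.0, 212.0], 0.56), ([255.0
[... 781 characters left out ...]
3,  2.59299919, -0.96235086])}
side block_round_one [([406.0, 208.0, 441.0, 242.0], 0.94), ([326.0, 177.0, 358.0, 212.0], 0.74), ([193.0, 207.0, 229.0, 240.0], 0.65), ([284.0, 149.0, 306.0, 182.0], 0.56)]
side block_square [([352.0, 149.0, 390.0, 193.0], 0.57)]
side block_round_two [([379.0, 134.0, 410.0, 168.0], 0.84)]
side rack [([296.0, 96.0, 418.0, 234.0], 0.75), ([187.0, 226.0, 258.0, 288.0], 0.37)]
side carton [([189.0, 224.0, 305.0, 348.0], 0.86)]
side short_flap [([186.0, 227.0, 260.0, 288.0], 0.72)]
side long_flap [([232.0, 273.0, 302.0, 336.0], 0.63), ([328.0, 174.0, 357.0, 212.0], 0.56)]
side jar [([295.0, 96.0, 420.0, 237.0], 0.28)]
side tin [([364.0, 251.0, 404.0, 289.0], 0.87)]
```

View pics/scene0.png

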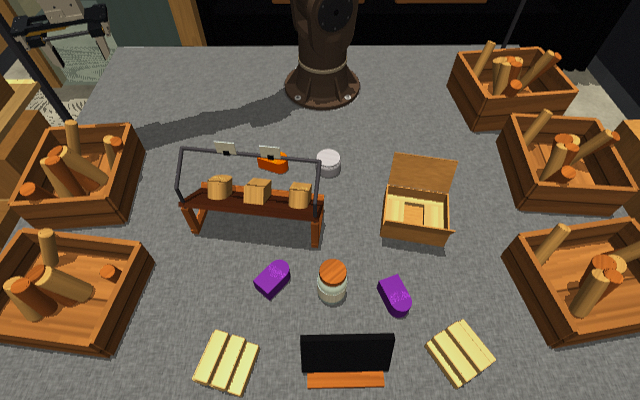

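View pics/side0.png

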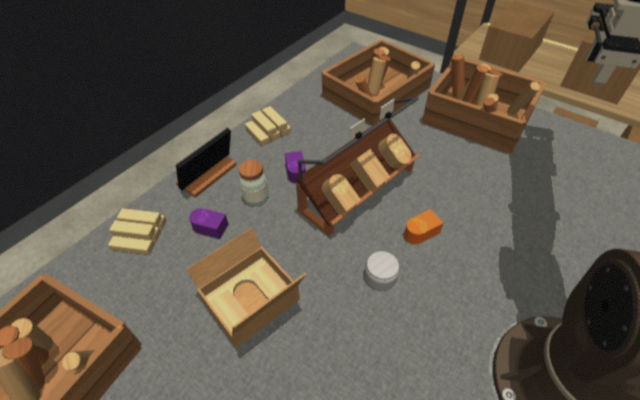

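```bash
python3 - <<'E'
from h import *
a=np.load("scene0.npz")["im"]; b=np.load("side0.npz")["im"]
A=cv2.resize(a[135:255,170:330],None,fx=5,fy=5,interpolation=2)[:590,:800]
B=cv2.resize(b[90:240,290:440],None,fx=3.9,fy=3.9,interpolation=2)
cv2.imwrite("pics/c1.png",A);cv2.imwrite("pics/c2.png",B)
E
```

```text
(no output)
```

View pics/c1.png

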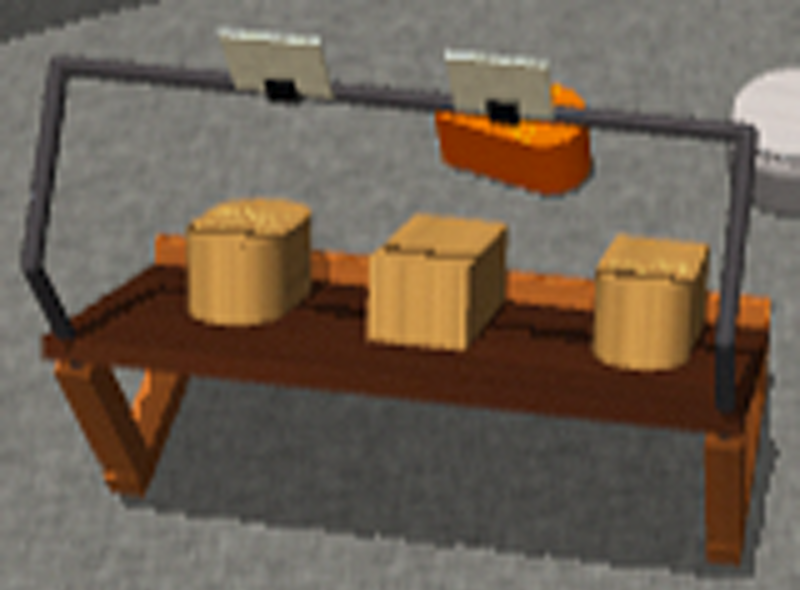

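View pics/c2.png

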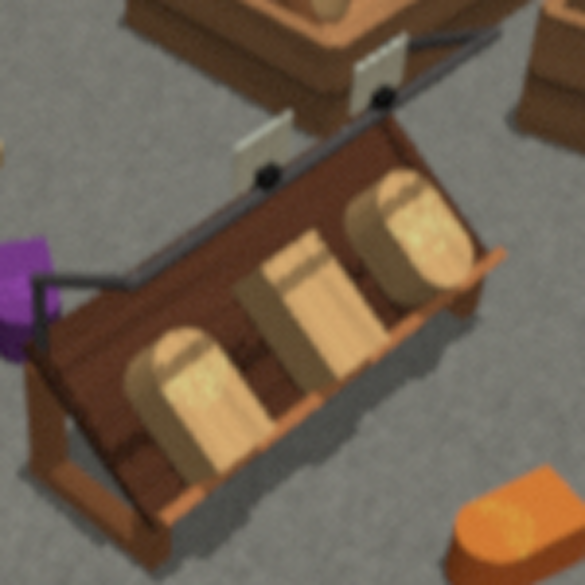

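The rack candidates, in scene-camera pixels:
- (220,187): both ends round.
- (257,191): both ends square.
- (300,196), which is side (342,195): round at the top, square at the lip.

The orange block at scene (272,162) and the purple ones at (272,279) and (394,296) are decoys. The target is scene (300,196), and the enlarged side crop confirms it. Next I'll fit the poses.

```bash
cat > fit.py <<'E'
from h import *
from scipy.optimize import least_squares
def box(p,lo,hi):
    lo,hi=np.array(lo),np.array(hi); q=np.abs(p-(lo+hi)/2)-(hi-lo)/2
    return np.linalg.norm(np.maximum(q,0),axis=-1)+np.minimum(q.max(-1),0)
def block(p):
    b=box(p[:,:2],[-.038,-.022],[.016,.022]); c=np.linalg.norm(p[:,:2]-[.016,0],axis=1)-.022
    q=np.stack([np.minimum(b,c),np.abs(p[:,2]-.019)-.019],1)
    return np.linalg.norm(np.maximum(q,0),axis=1)+np.minimum(q.max(1),0)
def tolocal(p,x,y,z,yaw,tilt=0):
    return (p-[x,y,z])@(R.from_euler('z',yaw)*R.from_euler('y',-tilt)).as_matrix()
def flap(p,hx,hz,th,L,s):  # s=+1 short (reaches -x when closed)
    dx=(p[:,0]-hx)*-s; dz=p[:,2]-hz; c,sn=np.cos(th),np.sin(th)
    a=dx*c+dz*sn; n=-dx*sn+dz*c
    return box(np.stack([a,p[:,1],n],1),[0,-.072,0],[L,.072,.003])
def carton(p,ts,tl,insert=True):
    D=[box(p,[-.06,-.074,0],[-.056,.074,.052]),box(p,[.056,-.074,0],[.06,.074,.052]),
       box(p,[-.06,-.074,0],[.06,-.07,.052]),box(p,[-.06,.07,0],[.06,.074,.052]),
       flap(p,.058,.052,ts,.05,1),flap(p,-.058,.056,tl,.085,-1),box(p,[-.056,-.07,0],[.056,.07,.008])]
    ins=np.maximum(box(p,[-.056,-.07,.008],[.056,.07,.020]),-np.minimum(box(p[:,:2],[-.04,-.024],[.016,.024]),np.linalg.norm(p[:,:2]-[.016,0],axis=1)-.024))
    return np.min(D+[ins],0)
def fit(fun,x0,p,fs=.002):
    r=least_squares(fun,x0,loss='soft_l1',f_scale=fs,args=(p,)); return r.x, np.median(np.abs(fun(r.x,p)))
E
cat > f1.py <<'E'
from fit import *
def pts(n,r,pad=0):
    d=np.load(f"{n}0.npz")["d"]; w=cloud(d,cal(n)); l,t,rr,b=r
    q=w[t-pad:b+pad,l-pad:rr+pad].reshape(-1,3); return q[~np.isnan(q[:,0])]
S=pts("scene",(290,183,312,210)); D=pts("side",(322,173,362,214))
print(len(S),S.mean(0),D.mean(0))
B=np.r_[S,D]
fb=lambda v,p: block(tolocal(p,*v,np.radians(35)))
x0=[*np.median(B,0)-[0,0,.03],0]
for nm,P in(("both",B),("sc",S),("si",D)):
    for y0 in(-.3,0.,.3):
        x0[3]=y0
        Q=P
        for thr in(.05,.012,.006):
            x,m=fit(fb,x0 if thr==.05 else x,Q); Q=P[np.abs(fb(x,P))<thr]
        print(nm,y0,x.round(4),m,len(Q))
fc=lambda v,p: carton(tolocal(p,v[0],v[1],0,v[2]),v[3],v[4])
CS=pts("scene",(378,150,458,248));CD=pts("side",(185,224,308,350))
CS=CS[CS[:,2]>.006];CD=CD[CD[:,2]>.006]
for nm,P in(("both",np.r_[CS,CD]),("sc",CS),("si",CD)):
    Q=P;x=[*np.median(P,0)[:2],0,1.9,1.9]
    for thr in(.05,.015,.008):
        x,m=fit(fc,x,Q); Q=P[np.abs(fc(x,P))<thr]
    print(nm,x.round(4),m,len(Q),len(P))
for n,r in(("jar",(320,260,346,304)),("tin",(319,150,341,172))):
    q=pts("scene",r);q=q[q[:,2]>.02];print(n,q.min(0).round(3),q.max(0).round(3))
q=pts("scene",(178,143,326,192)); q=q[(q[:,2]>.17)&(q[:,2]<.26)];print("rail",len(q),q.min(0),q.max(0))
E
python3 f1.py
```

```text
592 [ 0.53429141 -0.06201807  0.09449287] [ 0.52117559 -0.07248279  0.08107855]
both -0.3 [ 0.5342 -0.0671  0.0694 -0.1295] 0.001105418166389394 1624
both 0.0 [ 0.5342 -0.0671  0.0694 -0.1295] 0.0011054181612330308 1624
both 0.3 [ 0.5342 -0.0671  0.0694 -0.1295] 0.0011054181603666353 1624
sc -0.3 [ 0.5348 -0.0666  0.068  -0.1396] 0.0005035741464065879 560
sc 0.0 [ 0.5348 -0.0666  0.068  -0.1396] 0.0005035741519760061 560
sc 0.3 [ 0.5348 -0.0666  0.068  -0.1396] 0.000503574147035904 560
si -0.3 [ 0.5362 -0.0685  0.0715 -0.1587] 0.0008774819423134836 1051
si 0.0 [ 0.5362 -0.0685  0.0715 -0.1587] 0.0008774820138520711 1051
si 0.3 [ 0.5362 -0.0685  0.0715 -0.1587] 0.000877481991085241 1051
both [ 0.5412  0.2045 -0.2134  1.9504  1.9132] 0.0007439643319741519 12512 12834
sc [ 0.5406  0.2055 -0.2114  1.9825  1.9137] 0.000817772389887797 5255 5255
si [ 0.5414  0.2041 -0.2123  1.9367  1.9144] 0.0005682585896939103 7257 7579
jar [ 0.695 -0.023  0.02 ] [0.75  0.029 0.1  ]
tin [ 0.339 -0.022  0.02 ] [0.55  0.039 0.207]
rail 1104 [ 0.48852288 -0.30833226  0.17049703] [ 0.584812   -0.0176829   0.23844502]
```

```bash
cat > go.py <<'E'
from h import *
# tool pose for block pose: tool z=-block z, tool x = s*block y
def tool_of(Rb,s): 
    x=s*Rb[:,1]; z=-Rb[:,2]; return np.stack([x,np.cross(z,x),z],1)
def Rblk(yaw,tilt): return (R.from_euler('z',yaw)*R.from_euler('y',-tilt)).as_matrix()
def delta(p,Rm,p0=None,R0=None):
    o=observe()
    if p0 is None: p0=np.array(o["position"]);R0=R.from_rotvec(o["ee_rot"]).as_matrix()
    t=R0.T@(np.array(p)-p0)/.12; w=R.from_matrix(R0.T@Rm).as_rotvec()/(np.pi/2)
    return t.round(3),w.round(3)
E
python3 - <<'E'
from go import *
o=observe();print(R.from_rotvec(o["ee_rot"]).as_matrix().round(3))
Rb=Rblk(-.14,np.radians(35))
c=np.array([.535,-.067,.070])
for s in(1,-1):
    Rt=tool_of(Rb,s)
    for h in (.027,.130,.2): print(s,h,(c+Rb@[0,0,h]).round(4),*delta(c+Rb@[0,0,h],Rt))
print("wrist cal",eyes.calibration("wrist"), R.from_matrix(cal("wrist")[2].T@R.from_rotvec(o["ee_rot"]).as_matrix()).as_matrix().round(2))
print((R.from_rotvec(o["ee_rot"]).as_matrix().T@(cal("wrist")[1]-o["position"])).round(3))
E
```

```text
[[ 0.338 -0.941 -0.   ]
 [-0.941 -0.338 -0.   ]
 [ 0.     0.    -1.   ]]
1 0.027 [ 0.5197 -0.0648  0.0921] [-3.237 -3.893  1.213] [-0.126  0.512 -1.623]
1 0.13 [ 0.4612 -0.0566  0.1765] [-3.466 -3.457  0.51 ] [-0.126  0.512 -1.623]
1 0.2 [ 0.4214 -0.051   0.2338] [-3.622 -3.161  0.032] [-0.126  0.512 -1.623]
-1 0.027 [ 0.5197 -0.0648  0.0921] [-3.237 -3.893  1.213] [0.381 0.094 0.299]
-1 0.13 [ 0.4612 -0.0566  0.1765] [-3.466 -3.457  0.51 ] [0.381 0.094 0.299]
-1 0.2 [ 0.4214 -0.051   0.2338] [-3.622 -3.161  0.032] [0.381 0.094 0.299]
wrist cal {'K': array([[288.31024787,   0.        , 320.1889978 ],
       [  0.        , 288.31024787, 200.03828505],
       [  0.        ,   0.        ,   1.        ]]), 'origin': array([ 0.28367811, -0.56227002,  0.38373206]), 'attitude': array([ 2.3705912 , -1.66994631, -0.24019188])} [[ 1.    0.    0.  ]
 [-0.    0.96 -0.28]
 [-0.    0.28  0.96]]
[ 0.    -0.077 -0.146]
```

{"name": "arm_command", "arguments": {
  "plan": [
    {"translation": [0,0,-0.5],"turn": [0,0,0],"hand": 1},
    {"translation": [0,0,-1],"turn": [0,0,-0.1],"hand": 1},
    {"translation": [-0.5,-0.4,-1],"turn": [0,0,-0.2],"hand": 1},
    {"translation": [-1,-0.85,-1],"turn": [0,0,-0.3],"hand": 1},
    {"translation": [-1,-0.85,-1],"turn": [0,0,-0.4],"hand": 1}
  ]
}}

```text
clock: 1.62
position: [0.2682, -0.4378, 0.3583]
ee_rot: [3.006, -0.913, 0.002]
force: [-0.9, -0.3, 0.1]
width: 0.996
```

```bash
cat > w.py <<'E'
from go import *
import sys
o=observe();print(o["clock"],o["position"].round(4),o["joints"].round(2),o["force"].round(1))
Rb=Rblk(-.14,np.radians(35)); c=np.array([.535,-.067,.070]); Rt=tool_of(Rb,1)
for h in(.027,.13,.25):print(h,*delta(c+Rb@[0,0,h],Rt))
E
python3 w.py
```

```text
1.625 [ 0.2682 -0.4378  0.3583] [ 1.04  0.18 -0.15  1.63  0.03  1.33  0.3 ] [-0.9 -0.3  0.1]
0.027 [ 0.012 -3.748  2.219] [-0.245  0.39  -1.24 ]
0.13 [-0.431 -3.534  1.516] [-0.245  0.39  -1.24 ]
0.25 [-0.946 -3.285  0.696] [-0.245  0.39  -1.24 ]
```

{"name": "arm_command", "arguments": {
  "plan": [
    {"translation": [-0.13,-0.5,0],"turn": [0,0,-0.1],"hand": 0.7},
    {"translation": [-0.25,-1,0],"turn": [0,0,-0.2],"hand": 0.7},
    {"translation": [-0.25,-1,0],"turn": [0,0,-0.3],"hand": 0.7},
    {"translation": [-0.25,-1,0],"turn": [0,0,-0.4],"hand": 0.7}
  ]
}}

```text
clock: 2.12
position: [0.3097, -0.324, 0.3581]
ee_rot: [3.14, 0.059, 0.001]
force: [-0.3, -1.5, -1.3]
width: 0.706
```

```bash
python3 w.py
```

```text
2.125 [ 0.3097 -0.324   0.3581] [ 0.95  0.08 -0.28  1.76  0.02  1.31  0.7 ] [-0.3 -1.5 -1.3]
0.027 [ 1.829 -2.095  2.216] [-0.322  0.271 -0.857]
0.13 [ 1.344 -2.181  1.512] [-0.322  0.271 -0.857]
0.25 [ 0.78  -2.281  0.693] [-0.322  0.271 -0.857]
```

{"name": "arm_command", "arguments": {
  "plan": [
    {"translation": [0.15,-0.5,0],"turn": [-0.05,0.04,-0.1],"hand": 0.68},
    {"translation": [0.35,-1,0],"turn": [-0.1,0.08,-0.2],"hand": 0.68},
    {"translation": [0.35,-1,0],"turn": [-0.13,0.1,-0.3],"hand": 0.68},
    {"translation": [0.35,-1,0],"turn": [-0.16,0.13,-0.4],"hand": 0.68}
  ]
}}

```text
clock: 2.62
position: [0.3481, -0.2024, 0.3582]
ee_rot: [2.718, 0.95, 0.299]
force: [-0.5, -0.2, -0.7]
width: 0.679
```

```bash
python3 w.py
```

```text
2.625 [ 0.3481 -0.2024  0.3582] [ 0.8  -0.21 -0.36  2.05 -0.05  0.97  1.14] [-0.5 -0.2 -0.7]
0.027 [ 1.574 -0.694  2.305] [-0.161  0.148 -0.454]
0.13 [ 1.322 -0.821  1.495] [-0.161  0.148 -0.454]
0.25 [ 1.028 -0.97   0.551] [-0.161  0.148 -0.454]
```

{"name": "arm_command", "arguments": {
  "plan": [
    {"translation": [0.5,-0.5,0.25],"turn": [-0.04,0.04,-0.1],"hand": 0.68},
    {"translation": [1,-0.95,0.55],"turn": [-0.08,0.07,-0.2],"hand": 0.68},
    {"translation": [1,-0.95,0.6],"turn": [-0.12,0.1,-0.3],"hand": 0.68},
    {"translation": [1,-0.95,0.6],"turn": [-0.15,0.13,-0.4],"hand": 0.68},
    {"translation": [1,-0.95,0.6],"turn": [-0.161,0.148,-0.454],"hand": 0.68},
    {"translation": [1,-0.95,0.6],"turn": [-0.161,0.148,-0.454],"hand": 0.68}
  ]
}}

```text
clock: 3.38
position: [0.3936, -0.0527, 0.2692]
ee_rot: [1.993, 1.717, 0.544]
force: [-0.4, 0.2, 0.5]
width: 0.684
```

```bash
python3 w.py; cat > see.py <<'E'
from h import *
import sys
im,d=None,None
c=cal("wrist"); im,d=eyes.get_image("wrist"); n=sys.argv[1]
cv2.imwrite(f"pics/{n}.png",im); np.savez(f"{n}.npz",im=im,d=d,K=c[0],o=c[1],M=c[2])
E
python3 see.py w1
```

```text
3.375 [ 0.3936 -0.0527  0.2692] [ 0.43 -0.29 -0.41  2.45 -0.08  0.35  1.49] [-0.4  0.2  0.5]
0.027 [0.048 0.021 1.814] [-0.001  0.001 -0.005]
0.13 [0.048 0.019 0.956] [-0.001  0.001 -0.005]
0.25 [ 0.047  0.017 -0.044] [-0.001  0.001 -0.005]
```

View pics/w1.png

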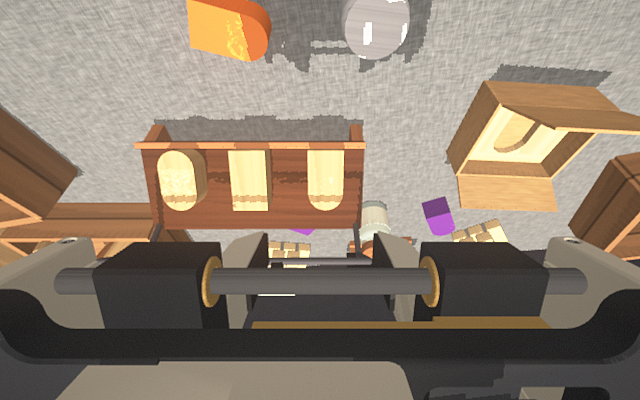

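The wrist view shows the rack with the target at (325,180): square end at the lip (v≈149), round end up-slope (v≈211). I'll refine the block and carton poses from here.

```bash
cat > f2.py <<'E'
from fit import *
import sys
z=np.load("w1.npz"); w=cloud(z["d"],(z["K"],z["o"],z["M"]))
q=lambda l,t,r,b:(lambda a:a[~np.isnan(a[:,0])])(w[t:b,l:r].reshape(-1,3))
fb=lambda v,p: block(tolocal(p,*v,np.radians(35)))
P=q(303,146,348,214);x=[.535,-.067,.07,-.14];Q=P[np.abs(fb(x,P))<.008]
for k in range(3): x,m=fit(fb,x,Q);Q=P[np.abs(fb(x,P))<.005]
print(x.round(4),m,len(Q))
fc=lambda v,p: carton(tolocal(p,v[0],v[1],0,v[2]),v[3],v[4])
P=q(446,70,640,215);P=P[P[:,2]>.006];x=[.541,.2045,-.2134,1.95,1.913];Q=P[np.abs(fc(x,P))<.02]
for k in range(3): x,m=fit(fc,x,Q);Q=P[np.abs(fc(x,P))<.006]
print(x.round(4),m,len(Q),len(P))
E
python3 f2.py
```

```text
[ 0.5347 -0.0704  0.0696 -0.1774] 0.0006255616157255436 2414
[ 0.5414  0.2028 -0.2129  1.9602  1.9186] 0.0003675814503666802 15650 18161
```

```bash
cat >> f2.py <<'E'
def three(v,p):
    l=tolocal(p,*v,np.radians(35)); d0=block(l)
    def ext(l2,f): 
        c=np.stack([f(l2),np.abs(l2[:,2]-.019)-.019],1); return np.linalg.norm(np.maximum(c,0),axis=1)+np.minimum(c.max(1),0)
    d1=box(l+[0,.09,0],[-.038,-.022,0],[.038,.022,.038])
    d2=ext(l+[0,.18,0],lambda m:np.linalg.norm(np.c_[np.maximum(np.abs(m[:,0])-.016,0),m[:,1]],axis=1)-.022)
    return np.min([d0,d1,d2],0)
def run(P,n):
    x=[.5347,-.069,.07,-.16];Q=P[np.abs(three(x,P))<.01]
    for k in range(4): x,m=fit(three,x,Q);Q=P[np.abs(three(x,P))<.004]
    print(n,x.round(4),m,len(Q))
P0=q(155,146,350,214);run(P0,"wrist")
Z=[P0]
for n,(l,t,r,b) in(("scene",(205,174,316,212)),("side",(322,132,412,214))):
    a=cloud(np.load(n+"0.npz")["d"],cal(n))[t:b,l:r].reshape(-1,3);a=a[~np.isnan(a[:,0])];run(a,n);Z.append(a)
run(np.concatenate(Z),"all")
E
python3 f2.py
```

```text
[ 0.5347 -0.0704  0.0696 -0.1774] 0.0006255616157255436 2414
[ 0.5414  0.2028 -0.2129  1.9602  1.9186] 0.0003675814503666802 15650 18161
wrist [ 0.5345 -0.0711  0.0696 -0.1492] 0.0005729162105452129 7915
scene [ 0.5344 -0.0712  0.068  -0.152 ] 0.000860212198026563 1805
side [ 0.5356 -0.0693  0.0713 -0.1505] 0.0010179705371236372 2560
all [ 0.5341 -0.071   0.0694 -0.1496] 0.0008206843372157505 12518
```

```bash
sed -i 's/Rblk(-.14/Rblk(-.15/; s/\[.535,-.067,.070\]/[.5348,-.0692,.070]/; s/\[0,0,h\]/[-.004,0,h]/' w.py; python3 w.py
```

```text
3.425 [ 0.394  -0.0527  0.2696] [ 0.43 -0.28 -0.41  2.45 -0.08  0.35  1.49] [0.7 0.2 0.3]
0.027 [ 0.032 -0.017  1.815] [-0.001 -0.003 -0.001]
0.13 [ 0.035 -0.019  0.957] [-0.001 -0.003 -0.001]
0.25 [ 0.04  -0.021 -0.043] [-0.001 -0.003 -0.001]
```

{"name": "arm_command", "arguments": {
  "plan": [
    {"translation": [0.035,-0.02,0.3],"turn": [0,0,0],"hand": 0.68},
    {"translation": [0.035,-0.02,0.7],"turn": [0,0,0],"hand": 0.68},
    {"translation": [0.035,-0.02,1],"turn": [0,0,0],"hand": 0.68},
    {"translation": [0.035,-0.02,1],"turn": [0,0,0],"hand": 0.68}
  ]
}}

```text
clock: 3.92
position: [0.4253, -0.0765, 0.1983]
ee_rot: [2.01, 1.7, 0.443]
force: [0.3, -1.0, -0.5]
width: 0.677
```

```bash
python3 w.py;python3 see.py w2
```

```text
3.925 [ 0.4253 -0.0765  0.1983] [ 0.69 -0.03 -0.75  2.48  0.85  0.21  0.55] [ 0.3 -1.  -0.5]
0.027 [0.268 0.129 1.144] [-0.024  0.04   0.002]
0.13 [0.215 0.097 0.288] [-0.024  0.04   0.002]
0.25 [ 0.152  0.059 -0.709] [-0.024  0.04   0.002]
```

View pics/w2.png

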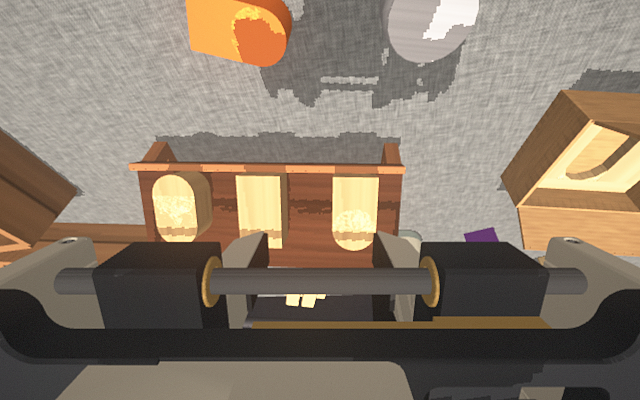

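```bash
cat > kin.py <<'E'
from go import *
from scipy.optimize import least_squares
import itertools
S=[([1.1234,.4352,.025,1.5741,-.0116,1.134,-.0751],[.2110,-.5878,.2370],[-2.569,1.807,.002]),
([1.04,.18,-.15,1.63,.03,1.33,.3],[.2682,-.4378,.3583],[3.006,-.913,.002]),
([.95,.08,-.28,1.76,.02,1.31,.7],[.3097,-.324,.3581],[3.14,.059,.001]),
([.8,-.21,-.36,2.05,-.05,.97,1.14],[.3481,-.2024,.3582],[2.718,.95,.299]),
([.43,-.28,-.41,2.45,-.08,.35,1.49],[.394,-.0527,.2696],[1.993,1.717,.544]),
([.69,-.03,-.75,2.48,.85,.21,.55],[.4253,-.0765,.1983],[2.01,1.7,.443])]
rz=lambda a:R.from_euler('z',a).as_matrix(); ry=lambda a:R.from_euler('y',a).as_matrix()
def fk(q,L,s):
    h,l1,a,l2,b,l3,off,offe=L
    A=rz(s[0]*q[0]+off)@ry(q[1]);p=np.array([0,0,h]);A=A@rz(s[1]*q[2]);p=p+A@[a,0,l1]
    A=A@ry(q[3])@rz(s[2]*q[4]);p=p+A@[b,0,l2];A=A@ry(q[5]);p=p+A@[0,0,l3];A=A@rz(s[3]*q[6]+offe)
    return p,A
def res(L,s):
    r=[]
    for q,p,o in S:
        P,A=fk(q,L,s); r+=list(P-p)+list(.1*R.from_matrix(A.T@R.from_rotvec(o).as_matrix()).as_rotvec())
    return np.array(r)
if __name__=="__main__":
  best=[]
  for s in itertools.product([1,-1],repeat=4):
    for e in(0,1.57,3.1,-1.57):
        r=least_squares(res,[.3,.35,0,.35,0,.25,0,e],args=(s,)); best.append((r.cost,s,r.x))
  best.sort(key=lambda b:b[0])
  for b in best[:2]:print(b[0],b[1],b[2].round(4),np.abs(res(b[2],b[1])).max())
E
python3 kin.py
```

```text
0.00027107306339725135 (-1, -1, -1, -1) [ 2.532e-01  5.654e-01  2.100e-03  4.214e-01  1.900e-03  3.469e-01
 -1.066e-01 -3.238e+00] 0.013634262840543476
0.00027107306339725157 (-1, -1, -1, -1) [ 2.5320e-01  5.6540e-01  2.1000e-03  4.2140e-01  1.9000e-03  3.4690e-01
 -1.0660e-01  3.0452e+00] 0.01363426298940093
```

{"name": "arm_command", "arguments": {
  "plan": [
    {"translation": [0.1,0.05,0.0],"turn": [-0.024,0.04,0],"hand": 0.68},
    {"translation": [0.2,0.09,0.0],"turn": [-0.024,0.04,0],"hand": 0.68},
    {"translation": [0.2,0.09,0.0],"turn": [-0.024,0.04,0],"hand": 0.68},
    {"translation": [0.2,0.09,0.0],"turn": [-0.024,0.04,0],"hand": 0.68}
  ]
}}

```text
clock: 4.47
position: [0.4377, -0.0538, 0.2028]
ee_rot: [1.986, 1.72, 0.538]
force: [-0.1, 0.9, 0.3]
width: 0.682
```

```bash
python3 w.py; cat > ik.py <<'E'
from kin import *
L=[.2532,.5654,.0021,.4214,.0019,.3469,-.1066,-3.238];s=(-1,-1,-1,-1)
lo=np.array([-2.62,-.44,-1.27,.08,-1.32,.12,-2.74]);hi=np.array([2.62,2.09,1.32,2.57,4.46,2,2.74])
def ik(p,Rm,n=60,seed=0,near=None):
    g=np.random.default_rng(seed);out=[]
    for k in range(n):
        x0=g.uniform(lo,hi) if near is None else near
        def f(q):
            P,A=fk(q,L,s);return np.r_[(P-p)*10,R.from_matrix(A.T@Rm).as_rotvec()*2,.003*(q-(lo+hi)/2)/(hi-lo)]
        r=least_squares(f,x0,bounds=(lo,hi))
        if np.linalg.norm(f(r.x)[:6])<.02: out.append(r.x)
        if near is not None: break
    return out
E
python3 - <<'E'
from ik import *
Rb=Rblk(-.15,np.radians(35)); c=np.array([.5348,-.0692,.07])
for sg in(1,-1):
  for h in(.027,.13):
    o=ik(c+Rb@[-.004,0,h],tool_of(Rb,sg)); u=sorted({tuple(q.round(1)) for q in o})
    print(sg,h,len(o)); [print("  ",np.array(x)) for x in u[:10]]
Rc=Rblk(-.213,0)
for sg in(1,-1):
    o=ik(np.array([.541,.203,.035]),tool_of(Rc,sg)); u=sorted({tuple(q.round(1)) for q in o})
    print("place",sg,len(o)); [print("  ",np.array(x)) for x in u[:6]]
E
```

```text
4.475 [ 0.4377 -0.0538  0.2028] [ 0.5  -0.04 -0.58  2.49  0.93  0.14  0.45] [-0.1  0.9  0.3]
0.027 [-0.008  0.005  1.152] [-0.001 -0.001  0.004]
0.13 [-0.006  0.003  0.294] [-0.001 -0.001  0.004]
0.25 [-0.005  0.002 -0.706] [-0.001 -0.001  0.004]
1 0.027 33
   [ 0.6  0.5 -0.7  2.5  2.4  0.5 -0.9]
1 0.13 36
   [-0.9  0.1  1.   2.5  4.2  0.1 -2.7]
   [ 0.7  0.1 -0.7  2.5  2.1  0.1 -0.7]
-1 0.027 30
   [-0.   0.4  0.   2.5  3.1  0.3  1.5]
-1 0.13 30
   [-0.9  0.1  1.   2.5  4.2  0.1  0.4]
   [ 0.7  0.1 -0.7  2.5  2.1  0.1  2.5]
place 1 35
   [-0.1  0.7 -0.5  1.9  0.4  0.7  0.5]
   [-0.1  0.7 -0.5  1.9  0.5  0.7  0.5]
place -1 26
   [-0.5  0.6  0.1  1.9 -0.1  0.7 -2.2]
```

{"name": "arm_command", "arguments": {
  "plan": [
    {"translation": [-0.006,0,0.08],"turn": [0,0,0],"hand": 0.68},
    {"translation": [-0.006,0,0.16],"turn": [0,0,0],"hand": 0.68},
    {"translation": [-0.006,0,0.24],"turn": [0,0,0],"hand": 0.68},
    {"translation": [-0.006,0,0.3],"turn": [0,0,0],"hand": 0.68},
    {"translation": [-0.006,0,0.3],"turn": [0,0,0],"hand": 0.68},
    {"translation": [-0.006,0,0.3],"turn": [0,0,0],"hand": 0.68}
  ]
}}

```text
clock: 5.22
position: [0.4577, -0.0575, 0.1732]
ee_rot: [1.987, 1.72, 0.538]
force: [0.4, 0.0, 0.1]
width: 0.682
```

```bash
python3 w.py
```

```text
5.225 [ 0.4577 -0.0575  0.1732] [ 0.51  0.09 -0.63  2.5   1.7   0.19 -0.32] [0.4 0.  0.1]
0.027 [-0.001  0.007  0.852] [-0.001 -0.001  0.004]
0.13 [-0.     0.006 -0.006] [-0.001 -0.001  0.004]
0.25 [ 1.000e-03  4.000e-03 -1.006e+00] [-0.001 -0.001  0.004]
```

{"name": "arm_command", "arguments": {
  "plan": [
    {"translation": [0,0.005,0.15],"turn": [0,0,0],"hand": 0.68},
    {"translation": [0,0.005,0.3],"turn": [0,0,0],"hand": 0.68},
    {"translation": [0,0.005,0.45],"turn": [0,0,0],"hand": 0.68},
    {"translation": [0,0.006,0.6],"turn": [0,0,0],"hand": 0.68},
    {"translation": [0,0.006,0.6],"turn": [0,0,0],"hand": 0.68}
  ]
}}

```text
clock: 5.85
position: [0.4991, -0.0635, 0.1137]
ee_rot: [1.988, 1.721, 0.538]
force: [-0.1, -0.2, -0.3]
width: 0.685
```

```bash
python3 w.py; python3 see.py w3; python3 -c "
from h import *
z=np.load('w3.npz');c=(z['K'],z['o'],z['M']);Rb=(R.from_euler('z',-.15)*R.from_euler('y',-np.radians(35))).as_matrix()
print(proj(np.array([.5348,-.0692,.07])+np.array([[x,y,.038] for x in(-.038,.038) for y in(-.022,.022)])@Rb.T,c).round())
im,_=eyes.get_image('side');cv2.imwrite('pics/s3.png',cv2.resize(im[60:310,240:480],None,fx=2.4,fy=2.4))"
```

```text
5.85 [ 0.4991 -0.0635  0.1137] [ 0.55  0.35 -0.72  2.48  2.11  0.41 -0.69] [-0.1 -0.2 -0.3]
0.027 [-0.003  0.006  0.246] [-0.002 -0.001  0.004]
0.13 [-0.001  0.003 -0.612] [-0.002 -0.001  0.004]
0.25 [ 1.000e-03 -1.000e-03 -1.612e+00] [-0.002 -0.001  0.004]
[[282. 191.]
 [357. 191.]
 [286. 302.]
 [352. 302.]]
```

View pics/w3.png

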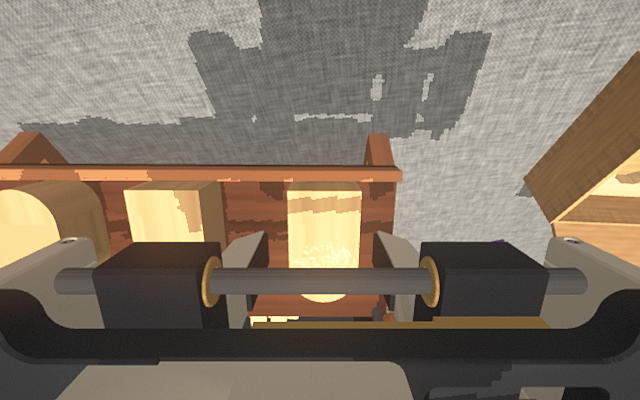

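View pics/s3.png

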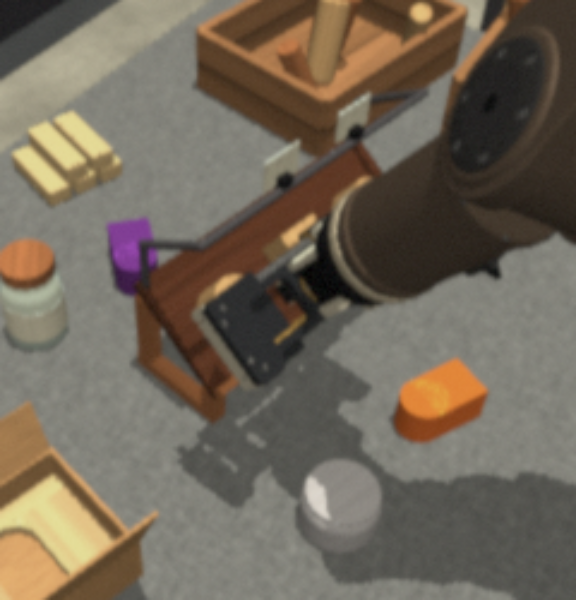

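The block lies between the fingers, top face u 288–360 and round tip v≈303. That is about 2 mm to tool +x of where I predicted, so I'll shift, go down and grip.

{"name": "arm_command", "arguments": {
  "plan": [
    {"translation": [0.017,0.005,0.08],"turn": [0,0,0],"hand": 0.68},
    {"translation": [0.017,0.005,0.16],"turn": [0,0,0],"hand": 0.68},
    {"translation": [0.017,0.005,0.246],"turn": [0,0,0],"hand": 0.68},
    {"translation": [0.017,0.005,0.246],"turn": [0,0,0],"hand": 0.68},
    {"translation": [0.017,0.005,0.246],"turn": [0,0,0],"hand": 0.3},
    {"translation": [0.017,0.005,0.246],"turn": [0,0,0],"hand": 0.3},
    {"translation": [0.017,0.005,0.246],"turn": [0,0,0],"hand": 0.3},
    {"translation": [0.017,0.005,0.246],"turn": [0,0,0],"hand": 0.3},
    {"translation": [0.017,0.005,0.246],"turn": [0,0,0],"hand": 0.3}
  ],
  "squeeze": 30
}}

```text
clock: 7.08
position: [0.5167, -0.0638, 0.0907]
ee_rot: [1.986, 1.721, 0.539]
force: [-3.1, -0.5, 5.2]
width: 0.479
```

```bash
python3 w.py
```

```text
7.075 [ 0.5167 -0.0638  0.0907] [ 0.54  0.44 -0.73  2.46  2.17  0.5  -0.73] [-3.1 -0.5  5.2]
0.027 [-0.022 -0.005  0.006] [-0.001 -0.001  0.004]
0.13 [-0.02  -0.006 -0.853] [-0.001 -0.001  0.004]
0.25 [-0.018 -0.007 -1.853] [-0.001 -0.001  0.004]
```

Gripped: width 0.479, about 44 mm. Now I'll lift straight off the slope.

{"name": "arm_command", "arguments": {
  "plan": [
    {"translation": [0,0,-0.06],"turn": [0,0,0],"hand": 0.3},
    {"translation": [0,0,-0.18],"turn": [0,0,0],"hand": 0.3},
    {"translation": [0,0,-0.3],"turn": [0,0,0],"hand": 0.3},
    {"translation": [0,0,-0.42],"turn": [0,0,0],"hand": 0.3},
    {"translation": [0,0,-0.54],"turn": [0,0,0],"hand": 0.3},
    {"translation": [0,0,-0.66],"turn": [0,0,0],"hand": 0.3},
    {"translation": [0,0,-0.78],"turn": [0,0,0],"hand": 0.3},
    {"translation": [0,0,-0.86],"turn": [0,0,0],"hand": 0.3},
    {"translation": [0,0,-0.92],"turn": [0,0,0],"hand": 0.3},
    {"translation": [0,0,-0.98],"turn": [0,0,0],"hand": 0.3},
    {"translation": [0,0,-1],"turn": [0,0,0],"hand": 0.3}
  ]
}}

```text
clock: 8.45
position: [0.4485, -0.0535, 0.1896]
ee_rot: [1.985, 1.721, 0.54]
force: [0.3, -0.2, -0.4]
width: 0.478
```

```bash
python3 w.py; python3 see.py w4
```

```text
8.45 [ 0.4485 -0.0535  0.1896] [ 0.46  0.02 -0.57  2.5   1.35  0.15  0.02] [ 0.3 -0.2 -0.4]
0.027 [-0.025 -0.006  1.011] [-0.    -0.001  0.004]
0.13 [-0.023 -0.006  0.152] [-0.    -0.001  0.004]
0.25 [-0.02  -0.007 -0.848] [-0.    -0.001  0.004]
```

View pics/w4.png

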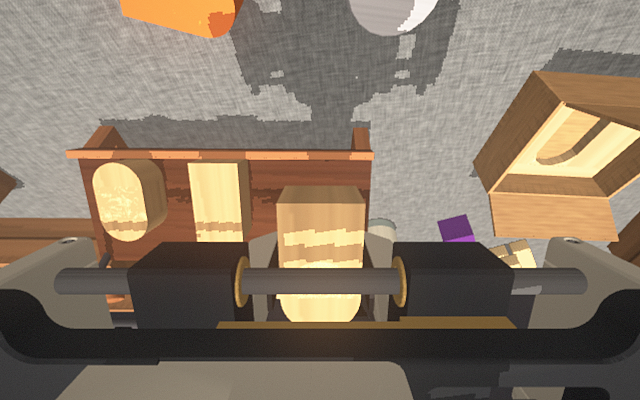

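```bash
cat > grip.py <<'E'
from fit import *
import sys
n=sys.argv[1]; z=np.load(n+".npz"); w=cloud(z["d"],(z["K"],z["o"],z["M"]))
o=observe(); T=R.from_rotvec(o["ee_rot"]).as_matrix(); t=(w-o["position"])@T
b=np.stack([t[...,1],t[...,0],-t[...,2]],-1)  # block-like axes, origin at TCP
m=np.concatenate([b[180:245,265:375].reshape(-1,3),b[290:325,265:375].reshape(-1,3)]);m=m[~np.isnan(m[:,0])]
def f(v,p): return block((p-[v[0],v[1],v[2]])@R.from_euler('zy',[v[3],v[4]]).as_matrix())
x=[.004,0,-.027,0,0];Q=m[np.abs(f(x,m))<.008]
for k in range(4): x,e=fit(f,x,Q,.001);Q=m[np.abs(f(x,m))<.003]
print(x.round(4),e,len(Q))  # block origin rel. TCP (block x,y,z), yaw, pitch
E
python3 grip.py w4
```

```text
[ 0.0039 -0.0002 -0.0282 -0.0054 -0.0006] 0.00029492093008243875 7055
```

```bash
python3 - <<'E'
from go import *
o=observe();R0=R.from_rotvec(o["ee_rot"]).as_matrix()
print(delta([.42,-.02,.27],tool_of(Rblk(-.15,0),1)),delta([.40,.0,.26],tool_of(Rblk(-.18,np.radians(15)),1)))
print(delta([.4,-.045,.25],tool_of(Rblk(-.15,np.radians(28)),1)))
E
```

```text
(array([ 0.241,  0.159, -0.706]), array([0.389, 0.   , 0.005])) (array([ 0.382, -0.043, -0.746]), array([ 0.222, -0.009,  0.022]))
(array([ 0.011, -0.048, -0.647]), array([ 0.078, -0.001,  0.005]))
```

{"name": "arm_command", "arguments": {
  "plan": [
    {"translation": [0.02,0.0,-0.06],"turn": [0.02,0,0],"hand": 0.3},
    {"translation": [0.04,0.0,-0.12],"turn": [0.04,0,0],"hand": 0.3},
    {"translation": [0.06,0.0,-0.18],"turn": [0.06,0,0],"hand": 0.3},
    {"translation": [0.08,0.0,-0.24],"turn": [0.09,0,0],"hand": 0.3},
    {"translation": [0.1,0.02,-0.3],"turn": [0.13,0,0],"hand": 0.3},
    {"translation": [0.12,0.04,-0.38],"turn": [0.17,0,0],"hand": 0.3},
    {"translation": [0.15,0.07,-0.46],"turn": [0.22,0,0],"hand": 0.3},
    {"translation": [0.18,0.1,-0.54],"turn": [0.27,0,0],"hand": 0.3},
    {"translation": [0.21,0.13,-0.62],"turn": [0.33,0,0],"hand": 0.3},
    {"translation": [0.24,0.16,-0.7],"turn": [0.389,0,0.005],"hand": 0.3},
    {"translation": [0.24,0.16,-0.7],"turn": [0.389,0,0.005],"hand": 0.3},
    {"translation": [0.24,0.16,-0.7],"turn": [0.389,0,0.005],"hand": 0.3}
  ]
}}

```text
clock: 10.0
position: [0.4204, -0.0205, 0.2681]
ee_rot: [-2.382, -2.048, 0.001]
force: [-0.1, 0.1, -0.5]
width: 0.477
```

```bash
cat > w5.py <<'E'
from go import *
o=observe();print(o["clock"],o["position"].round(4),o["joints"].round(2),o["force"].round(1),round(o["width"],3))
C=np.array([.5413,.2035,0]);Rc=Rblk(-.213,0);off=np.array([.0039,0,-.0282])
for z in(.008,.06,.15,.2): print(z,*delta(C+Rc@(np.array([0,0,z])-off),tool_of(Rc,1)))
E
python3 w5.py
```

```text
10.0 [ 0.4204 -0.0205  0.2681] [ 0.43  0.12 -0.55  1.95  0.07  1.09  1.27] [-0.1  0.1 -0.5] 0.477
0.008 [2.    0.685 1.931] [-0.    0.    0.04]
0.06 [2.    0.685 1.498] [-0.    0.    0.04]
0.15 [1.999 0.684 0.748] [-0.    0.    0.04]
0.2 [1.999 0.684 0.331] [-0.    0.    0.04]
```

{"name": "arm_command", "arguments": {
  "plan": [
    {"translation": [0.3,0.1,0],"turn": [0,0,0.01],"hand": 0.3},
    {"translation": [0.65,0.22,0],"turn": [0,0,0.02],"hand": 0.3},
    {"translation": [1,0.34,0],"turn": [0,0,0.04],"hand": 0.3},
    {"translation": [1,0.34,0],"turn": [0,0,0.04],"hand": 0.3}
  ]
}}

```text
clock: 10.5
position: [0.4792, 0.0952, 0.2684]
ee_rot: [-2.44, -1.977, -0.001]
force: [-0.6, -0.5, 0.1]
width: 0.475
```

{"name": "arm_command", "arguments": {
  "plan": [
    {"translation": [0.3,0.1,0],"turn": [0,0,0],"hand": 0.3},
    {"translation": [0.6,0.2,0],"turn": [0,0,0],"hand": 0.3},
    {"translation": [0.85,0.15,0],"turn": [0,0,0],"hand": 0.3},
    {"translation": [1,0.15,0],"turn": [0,0,0],"hand": 0.3},
    {"translation": [1,0.15,0],"turn": [0,0,0],"hand": 0.3}
  ]
}}

```text
clock: 11.12
position: [0.522, 0.2057, 0.2685]
ee_rot: [-2.443, -1.973, 0.002]
force: [0.0, 0.5, -1.1]
width: 0.474
```

```bash
python3 w5.py; python3 see.py w5; python3 grip.py w5
```

```text
11.125 [0.522  0.2057 0.2685] [-0.01  0.38 -0.62  1.65  0.23  1.19  0.67] [ 0.   0.5 -1.1] 0.474
0.008 [0.016 0.132 1.936] [-0.001  0.     0.001]
0.06 [0.016 0.131 1.502] [-0.001  0.     0.001]
0.15 [0.016 0.13  0.752] [-0.001  0.     0.001]
0.2 [0.016 0.129 0.336] [-0.001  0.     0.001]
[ 0.0043  0.001  -0.0279 -0.0037 -0.0009] 0.000302755991952737 7043
```

View pics/w5.png

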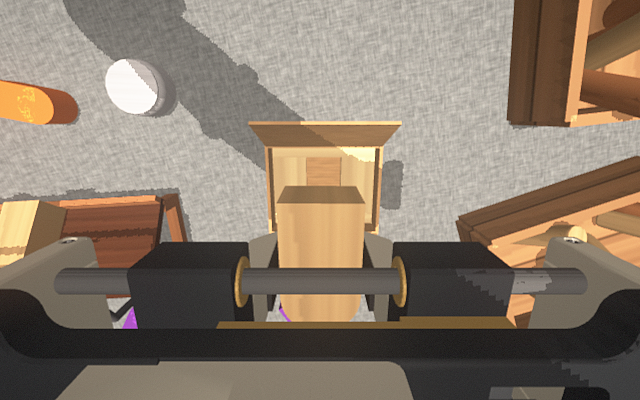

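```bash
cat > f3.py <<'E'
from fit import *
import sys
z=np.load(sys.argv[1]+".npz"); w=cloud(z["d"],(z["K"],z["o"],z["M"]))
P=w[110:240,240:410].reshape(-1,3);P=P[~np.isnan(P[:,0])];P=P[P[:,2]>.006]
fc=lambda v,p: carton(tolocal(p,v[0],v[1],0,v[2]),v[3],v[4])
x=np.array([.5413,.2035,-.213,1.95,1.915]);Q=P[np.abs(fc(x,P))<.008]
for k in range(4):
    f=lambda v,p:fc([*v[:3],1.95,v[3]],p)
    y,m=fit(f,x[[0,1,2,4]],Q,.001);x=np.array([*y[:3],1.95,y[3]]);Q=P[np.abs(fc(x,P))<.004]
print(x.round(4),m,len(Q))
E
python3 f3.py w5
```

```text
[ 0.5416  0.2068 -0.2137  1.95    1.9138] 0.0003336801432150885 9159
```

```bash
sed -i 's/\[.5413,.2035,0\]/[.5415,.205,0]/;s/off=np.array(.*)/off=np.array([.0041,.0,-.0281])/' w5.py; python3 w5.py
```

```text
11.175 [0.5222 0.2046 0.2685] [-0.01  0.38 -0.62  1.65  0.23  1.19  0.67] [ 0.1 -0.5 -0.7] 0.473
0.008 [0.039 0.125 1.936] [-0.001  0.001 -0.   ]
0.06 [0.039 0.125 1.503] [-0.001  0.001 -0.   ]
0.15 [0.038 0.124 0.753] [-0.001  0.001 -0.   ]
0.2 [0.038 0.123 0.336] [-0.001  0.001 -0.   ]
```

{"name": "arm_command", "arguments": {
  "plan": [
    {"translation": [0.035,0.125,0.25],"turn": [0,0,0],"hand": 0.3},
    {"translation": [0.035,0.125,0.6],"turn": [0,0,0],"hand": 0.3},
    {"translation": [0.035,0.125,1],"turn": [0,0,0],"hand": 0.3},
    {"translation": [0.035,0.125,1],"turn": [0,0,0],"hand": 0.3},
    {"translation": [0.035,0.125,1],"turn": [0,0,0],"hand": 0.3}
  ]
}}

```text
clock: 11.8
position: [0.5385, 0.2061, 0.1503]
ee_rot: [-2.446, -1.971, -0.001]
force: [0.2, 0.2, -0.2]
width: 0.478
```

{"name": "arm_command", "arguments": {
  "plan": [
    {"translation": [0,0,0.15],"turn": [0,0,0],"hand": 0.3},
    {"translation": [0,0,0.35],"turn": [0,0,0],"hand": 0.3},
    {"translation": [0,0,0.45],"turn": [0,0,0],"hand": 0.3},
    {"translation": [0,0,0.45],"turn": [0,0,0],"hand": 0.3},
    {"translation": [0,0,0.45],"turn": [0,0,0],"hand": 0.3}
  ]
}}

```text
clock: 12.42
position: [0.538, 0.2069, 0.0954]
ee_rot: [-2.445, -1.971, -0.0]
force: [0.7, -0.1, -0.3]
width: 0.477
```

```bash
python3 w5.py; python3 see.py w6; python3 grip.py w6; sed -i 's/110:240,240:410/60:240,150:500/' f3.py; python3 f3.py w6;python3 w5.py
```

```text
12.425 [0.538  0.2069 0.0954] [-0.08  0.58 -0.55  1.81  0.38  0.86  0.55] [ 0.7 -0.1 -0.3] 0.477
0.008 [-0.01  -0.002  0.494] [-0.001 -0.    -0.   ]
0.06 [-0.009 -0.003  0.061] [-0.001 -0.    -0.   ]
0.15 [-0.009 -0.003 -0.689] [-0.001 -0.    -0.   ]
0.2 [-0.008 -0.004 -1.106] [-0.001 -0.    -0.   ]
[ 0.0046 -0.0002 -0.0281 -0.0052 -0.0011] 0.0002917173296712039 7040
[ 0.5412  0.2065 -0.2135  1.95    1.914 ] 0.0002465053754948897 35147
12.475 [0.5381 0.2069 0.0955] [-0.08  0.58 -0.55  1.81  0.38  0.86  0.55] [ 0.2  0.3 -1. ] 0.474
0.008 [-0.01  -0.003  0.495] [-0.    -0.001 -0.   ]
0.06 [-0.01  -0.003  0.061] [-0.    -0.001 -0.   ]
0.15 [-0.009 -0.004 -0.689] [-0.    -0.001 -0.   ]
0.2 [-0.009 -0.004 -1.105] [-0.    -0.001 -0.   ]
```

View pics/w6.png

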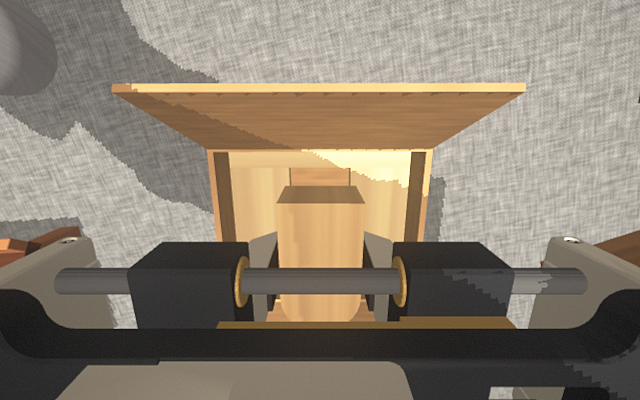

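Close up, the carton fits at (0.5412, 0.2065), and the block is held straight above the pocket. I'll trim by the last millimetre and lower it.

```bash
sed -i 's/\[.5415,.205,0\]/[.5412,.2063,0]/;s/off=np.array(.*)/off=np.array([.0044,.0,-.0281])/' w5.py; python3 w5.py
```

```text
12.475 [0.5381 0.2069 0.0955] [-0.08  0.58 -0.55  1.81  0.38  0.86  0.55] [ 0.2  0.3 -1. ] 0.474
0.008 [-0.    -0.01   0.495] [-0.    -0.001 -0.   ]
0.06 [ 0.    -0.01   0.061] [-0.    -0.001 -0.   ]
0.15 [ 0.001 -0.011 -0.689] [-0.    -0.001 -0.   ]
0.2 [ 1.000e-03 -1.100e-02 -1.105e+00] [-0.    -0.001 -0.   ]
```

{"name": "arm_command", "arguments": {
  "plan": [
    {"translation": [0,-0.01,0.1],"turn": [0,0,0],"hand": 0.3},
    {"translation": [0,-0.01,0.2],"turn": [0,0,0],"hand": 0.3},
    {"translation": [0,-0.01,0.3],"turn": [0,0,0],"hand": 0.3},
    {"translation": [0,-0.01,0.35],"turn": [0,0,0],"hand": 0.3},
    {"translation": [0,-0.01,0.38],"turn": [0,0,0],"hand": 0.3},
    {"translation": [0,-0.01,0.41],"turn": [0,0,0],"hand": 0.3},
    {"translation": [0,-0.01,0.43],"turn": [0,0,0],"hand": 0.3},
    {"translation": [0,-0.01,0.43],"turn": [0,0,0],"hand": 0.3}
  ]
}}

```text
clock: 13.48
position: [0.5363, 0.2068, 0.043]
ee_rot: [-2.444, -1.971, 0.002]
force: [0.2, -0.1, 0.8]
width: 0.476
```

```bash
python3 w5.py
```

```text
13.475 [0.5363 0.2068 0.043 ] [-0.11  0.64 -0.51  1.86  0.44  0.76  0.5 ] [ 0.2 -0.1  0.8] 0.476
0.008 [0.005 0.004 0.057] [-0.001  0.    -0.   ]
0.06 [ 0.005  0.003 -0.376] [-0.001  0.    -0.   ]
0.15 [ 0.005  0.002 -1.126] [-0.001  0.    -0.   ]
0.2 [ 5.000e-03  1.000e-03 -1.543e+00] [-0.001  0.    -0.   ]
```

The underside is about 5 mm into the pocket with no contact force. Down to the floor.

{"name": "arm_command", "arguments": {
  "plan": [
    {"translation": [0,0,0.02],"turn": [0,0,0],"hand": 0.3},
    {"translation": [0,0,0.04],"turn": [0,0,0],"hand": 0.3},
    {"translation": [0,0,0.053],"turn": [0,0,0],"hand": 0.3},
    {"translation": [0,0,0.058],"turn": [0,0,0],"hand": 0.3},
    {"translation": [0,0,0.058],"turn": [0,0,0],"hand": 0.3}
  ]
}}

```text
clock: 14.1
position: [0.5363, 0.2068, 0.036]
ee_rot: [-2.444, -1.971, 0.002]
force: [0.1, 0.4, -1.3]
width: 0.476
```

```bash
python3 w5.py;python3 see.py w7; python3 grip.py w7
```

```text
14.1 [0.5363 0.2068 0.036 ] [-0.11  0.65 -0.5   1.86  0.44  0.74  0.5 ] [ 0.1  0.4 -1.3] 0.476
0.008 [ 0.004  0.005 -0.001] [-0.001  0.    -0.   ]
0.06 [ 0.004  0.004 -0.434] [-0.001  0.    -0.   ]
0.15 [ 0.004  0.002 -1.184] [-0.001  0.    -0.   ]
0.2 [ 0.004  0.002 -1.601] [-0.001  0.    -0.   ]
[ 0.0044 -0.0009 -0.028  -0.0026  0.0007] 0.00035240515247123017 7238
```

{"name": "arm_command", "arguments": {
  "plan": [
    {"translation": [0,0,0.006],"turn": [0,0,0],"hand": 0.3},
    {"translation": [0,0,0.011],"turn": [0,0,0],"hand": 0.3},
    {"translation": [0,0,0.011],"turn": [0,0,0],"hand": 0.3}
  ]
}}

```text
clock: 14.52
position: [0.5363, 0.2068, 0.035]
ee_rot: [-2.445, -1.971, 0.002]
force: [-2.2, -1.6, 4.2]
width: 0.484
```

Floor contact, about 4 N. Release and retreat straight up.

{"name": "arm_command", "arguments": {
  "plan": [
    {"translation": [0,0,0],"turn": [0,0,0],"hand": 0.54},
    {"translation": [0,0,0],"turn": [0,0,0],"hand": 0.6},
    {"translation": [0,0,0],"turn": [0,0,0],"hand": 0.66},
    {"translation": [0,0,0],"turn": [0,0,0],"hand": 0.66},
    {"translation": [0,0,-0.15],"turn": [0,0,0],"hand": 0.66},
    {"translation": [0,0,-0.35],"turn": [0,0,0],"hand": 0.66},
    {"translation": [0,0,-0.7],"turn": [0,0,0],"hand": 0.66},
    {"translation": [0,0,-1],"turn": [0,0,0],"hand": 0.3},
    {"translation": [0,0,-1],"turn": [0,0,0],"hand": 0.0}
  ]
}}

```text
clock: 15.65
position: [0.5382, 0.208, 0.159]
ee_rot: [2.445, 1.972, 0.008]
force: [-0.1, 0.1, -0.9]
width: 0.493
```

```bash
python3 w5.py;python3 see.py w8; python3 - <<'E'
from fit import *
im,d=eyes.get_image("side");np.savez("side8.npz",im=im,d=d)
cv2.imwrite("pics/s8.png",cv2.resize(im[190:370,160:340],None,fx=3.3,fy=3.3,interpolation=2))
w=cloud(d,cal("side"))[215:352,180:312].reshape(-1,3);w=w[~np.isnan(w[:,0])]
l=tolocal(w,.5412,.2063,0,-.2135)
m=(np.abs(l[:,0])<.03)&(np.abs(l[:,1])<.018)&(l[:,2]>.03)&(l[:,2]<.06)
A=np.c_[l[m][:,:2],np.ones(m.sum())];print("block top plane dz/dx dz/dy z:",np.linalg.lstsq(A,l[m][:,2],rcond=None)[0].round(4),m.sum())
E
```

```text
15.65 [0.5382 0.208  0.159 ] [-0.05  0.5  -0.59  1.76  0.33  0.98  0.6 ] [-0.1  0.1 -0.9] 0.493
0.008 [-0.013 -0.012  1.024] [ 0.002 -0.002 -0.   ]
0.06 [-0.011 -0.011  0.59 ] [ 0.002 -0.002 -0.   ]
0.15 [-0.008 -0.008 -0.16 ] [ 0.002 -0.002 -0.   ]
0.2 [-0.007 -0.007 -0.576] [ 0.002 -0.002 -0.   ]
block top plane dz/dx dz/dy z: [ 0.0025 -0.0057  0.0463] 551
```

View pics/s8.png

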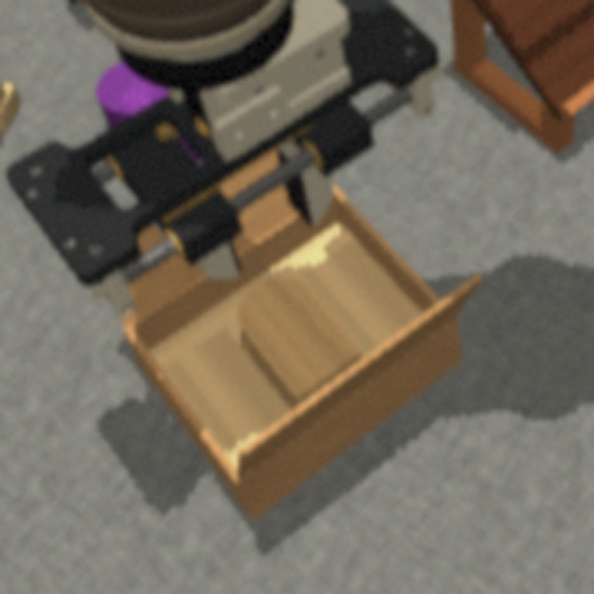

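View pics/w8.png

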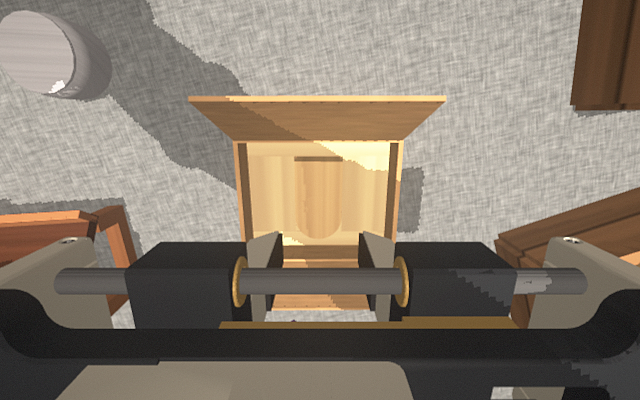

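The block is seated flat: top plane at z≈46.3 mm (46 expected), tilt under 0.01. Now the short flap.

```bash
cat > flap.py <<'E'
from go import *
C=np.array([.5412,.2063,0]);Rc=Rblk(-.2135,0);Rt=tool_of(Rc,1)
def rows(P):
    o=observe();print(o["clock"],o["position"].round(4),o["force"].round(1),round(o["width"],3),(Rc.T@(o["position"]-C)).round(4))
    for x,z in P: print((x,z),*delta(C+Rc@[x/1e3,0,z/1e3],Rt))
def arc(hx,hz,s,r,degs,press=0):
    out=[]
    for a in degs:
        t=np.radians(a); x=hx+s*(-np.cos(t)*r+3*np.sin(t)+9.5); z=hz+np.sin(t)*r+3*np.cos(t)+11
        out.append((round(x,1),round(z,1)))
    return out
E
python3 -c "
from flap import *
rows([(110,150),(110,101),(85,101),(69.5,101)]+arc(58,52,1,36,[90,70,50,35,22,10,3,0]))"
```

```text
15.75 [0.5367 0.2067 0.1557] [ 0.8 -0.7 -0.2] 0.404 [-0.0045 -0.0005  0.1557]
(110, 150) [0.005 0.954 0.047] [-0. -0. -0.]
(110, 101) [0.004 0.954 0.455] [-0. -0. -0.]
(85, 101) [0.004 0.746 0.455] [-0. -0. -0.]
(69.5, 101) [0.004 0.617 0.456] [-0. -0. -0.]
(np.float64(70.5), np.float64(99.0)) [0.004 0.625 0.472] [-0. -0. -0.]
(np.float64(58.0), np.float64(97.9)) [0.004 0.521 0.481] [-0. -0. -0.]
(np.float64(46.7), np.float64(92.5)) [0.004 0.427 0.526] [-0. -0. -0.]
(np.float64(39.7), np.float64(86.1)) [0.004 0.369 0.58 ] [-0. -0. -0.]
(np.float64(35.2), np.float64(79.3)) [0.004 0.331 0.636] [-0. -0. -0.]
(np.float64(32.6), np.float64(72.2)) [0.004 0.31  0.696] [-0. -0. -0.]
(np.float64(31.7), np.float64(67.9)) [0.004 0.302 0.732] [-0. -0. -0.]
(np.float64(31.5), np.float64(66.0)) [0.004 0.3   0.747] [-0. -0. -0.]
```

{"name": "arm_command", "arguments": {
  "plan": [
    {"translation": [0,0.35,0],"turn": [0,0,0],"hand": 0},
    {"translation": [0,0.7,0.02],"turn": [0,0,0],"hand": 0},
    {"translation": [0,0.954,0.05],"turn": [0,0,0],"hand": 0},
    {"translation": [0,0.954,0.2],"turn": [0,0,0],"hand": 0},
    {"translation": [0,0.954,0.455],"turn": [0,0,0],"hand": 0},
    {"translation": [0,0.954,0.455],"turn": [0,0,0],"hand": 0},
    {"translation": [0,0.85,0.455],"turn": [0,0,0],"hand": 0},
    {"translation": [0,0.75,0.455],"turn": [0,0,0],"hand": 0},
    {"translation": [0,0.68,0.46],"turn": [0,0,0],"hand": 0},
    {"translation": [0,0.625,0.47],"turn": [0,0,0],"hand": 0},
    {"translation": [0,0.57,0.475],"turn": [0,0,0],"hand": 0},
    {"translation": [0,0.52,0.48],"turn": [0,0,0],"hand": 0},
    {"translation": [0,0.52,0.48],"turn": [0,0,0],"hand": 0}
  ]
}}

```text
clock: 17.38
position: [0.5966, 0.1936, 0.0968]
ee_rot: [-2.444, -1.972, 0.003]
force: [-0.5, -0.6, 1.4]
width: 0.007
```

```bash
python3 -c "
from flap import *
rows(arc(58,52,1,36,[70,50,35,22,10,3,0])+[(31.5,64.5)])
im,d=eyes.get_image('side');cv2.imwrite('pics/s9.png',cv2.resize(im[190:370,160:340],None,fx=3.3,fy=3.3,interpolation=2))"
```

```text
17.375 [0.5966 0.1936 0.0968] [-0.5 -0.6  1.4] 0.007 [ 0.0569 -0.0007  0.0968]
(np.float64(58.0), np.float64(97.9)) [ 0.006  0.009 -0.009] [-0.002  0.     0.   ]
(np.float64(46.7), np.float64(92.5)) [ 0.006 -0.085  0.036] [-0.002  0.     0.   ]
(np.float64(39.7), np.float64(86.1)) [ 0.006 -0.143  0.089] [-0.002  0.     0.   ]
(np.float64(35.2), np.float64(79.3)) [ 0.006 -0.18   0.146] [-0.002  0.     0.   ]
(np.float64(32.6), np.float64(72.2)) [ 0.006 -0.202  0.205] [-0.002  0.     0.   ]
(np.float64(31.7), np.float64(67.9)) [ 0.006 -0.209  0.241] [-0.002  0.     0.   ]
(np.float64(31.5), np.float64(66.0)) [ 0.006 -0.211  0.257] [-0.002  0.     0.   ]
(31.5, 64.5) [ 0.006 -0.211  0.269] [-0.002  0.     0.   ]
```

View pics/s9.png

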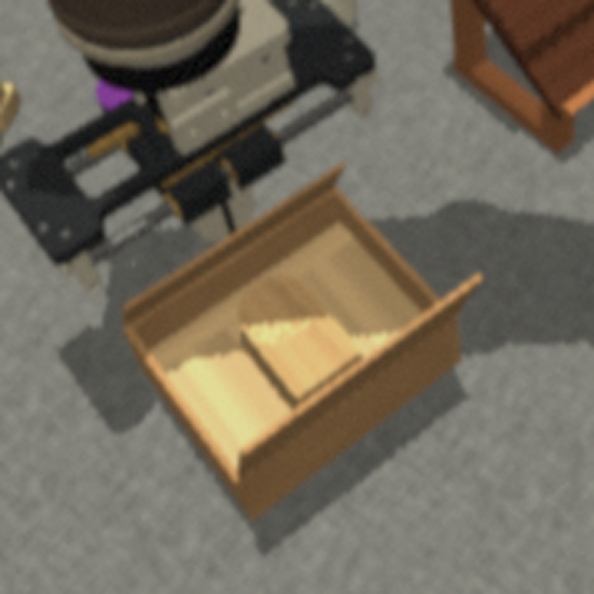

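The short flap has come past upright, with the shut fingers behind it and the long flap still open. I'll continue the arc down.

{"name": "arm_command", "arguments": {
  "plan": [
    {"translation": [0,-0.045,0.015],"turn": [0,0,0],"hand": 0},
    {"translation": [0,-0.085,0.036],"turn": [0,0,0],"hand": 0},
    {"translation": [0,-0.143,0.09],"turn": [0,0,0],"hand": 0},
    {"translation": [0,-0.18,0.146],"turn": [0,0,0],"hand": 0},
    {"translation": [0,-0.202,0.205],"turn": [0,0,0],"hand": 0},
    {"translation": [0,-0.21,0.24],"turn": [0,0,0],"hand": 0},
    {"translation": [0,-0.21,0.257],"turn": [0,0,0],"hand": 0},
    {"translation": [0,-0.21,0.269],"turn": [0,0,0],"hand": 0},
    {"translation": [0,-0.21,0.269],"turn": [0,0,0],"hand": 0}
  ]
}}

```text
clock: 18.55
position: [0.5722, 0.1991, 0.0663]
ee_rot: [-2.444, -1.972, 0.003]
force: [-6.8, -3.2, 19.8]
width: 0.004
```

{"name": "arm_command", "arguments": {
  "plan": [
    {"translation": [0,0,-0.3],"turn": [0,0,0],"hand": 0},
    {"translation": [0,0,-0.7],"turn": [0,0,0],"hand": 0},
    {"translation": [0,0,-1],"turn": [0,0,0],"hand": 0},
    {"translation": [0,-0.1,-1],"turn": [0,0,0],"hand": 0}
  ]
}}

```text
clock: 19.05
position: [0.5629, 0.2022, 0.1876]
ee_rot: [-2.447, -1.971, -0.006]
force: [-0.1, 0.1, -0.1]
width: 0.003
```

```bash
python3 - <<'E'
from flap import *
from fit import *
rows([(-60,200),(-130,200),(-130,128)])
im,d=eyes.get_image('side');cv2.imwrite('pics/s10.png',cv2.resize(im[190:370,160:340],None,fx=3.3,fy=3.3,interpolation=2))
w=cloud(d,cal("side"))[215:352,180:312].reshape(-1,3);w=w[~np.isnan(w[:,0])]
l=tolocal(w,.5412,.2063,0,-.2135)
m=(l[:,0]<.05)&(l[:,0]>.012)&(np.abs(l[:,1])<.065)&(l[:,2]>.03)&(l[:,2]<.09)
A=np.c_[l[m][:,:2],np.ones(m.sum())];print("short flap plane",np.linalg.lstsq(A,l[m][:,2],rcond=None)[0].round(4),m.sum())
E
```

```text
19.05 [0.5629 0.2022 0.1876] [-0.1  0.1 -0.1] 0.003 [0.0221 0.0006 0.1876]
(-60, 200) [-0.005 -0.684 -0.105] [ 0.002 -0.002 -0.001]
(-130, 200) [-0.006 -1.267 -0.107] [ 0.002 -0.002 -0.001]
(-130, 128) [-0.008 -1.268  0.493] [ 0.002 -0.002 -0.001]
short flap plane [ 0.0152 -0.0005  0.0551] 1204
```

View pics/s10.png

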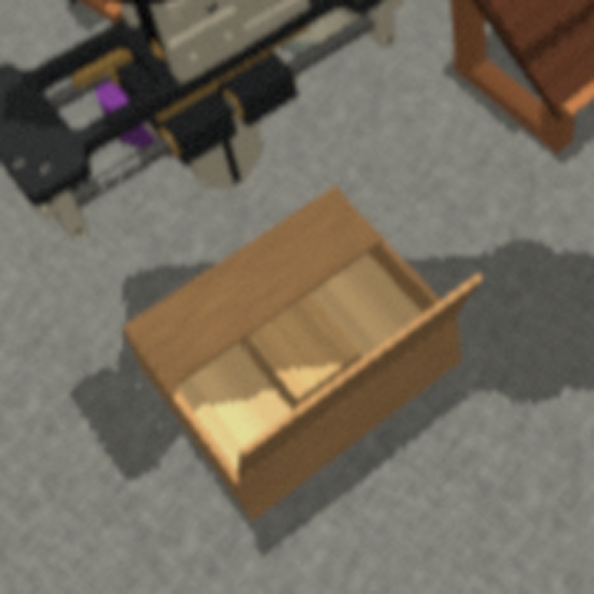

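The short flap lies flat (plane z≈55 mm) and the long flap is still open. Next I go over the long flap to its outer side.

{"name": "arm_command", "arguments": {
  "plan": [
    {"translation": [0,-0.3,-0.11],"turn": [0,0,0],"hand": 0},
    {"translation": [0,-0.65,-0.11],"turn": [0,0,0],"hand": 0},
    {"translation": [0,-1,-0.11],"turn": [0,0,0],"hand": 0},
    {"translation": [0,-1,-0.11],"turn": [0,0,0],"hand": 0}
  ]
}}

```text
clock: 19.6
position: [0.4403, 0.2273, 0.1973]
ee_rot: [-2.44, -1.976, 0.006]
force: [0.2, -0.1, -0.1]
width: 0.007
```

```bash
python3 -c "
from flap import *
rows([(-130,195),(-130,128),(-110,128),(-90,128),(-75,128)]+arc(-58,56,-1,65,[90,75,60]))"
```

```text
19.6 [0.4403 0.2273 0.1973] [ 0.2 -0.1 -0.1] 0.007 [-0.1031 -0.0009  0.1973]
(-130, 195) [ 0.008 -0.224  0.02 ] [-0.003  0.001  0.003]
(-130, 128) [ 0.01  -0.222  0.578] [-0.003  0.001  0.003]
(-110, 128) [ 0.009 -0.056  0.578] [-0.003  0.001  0.003]
(-90, 128) [0.008 0.111 0.577] [-0.003  0.001  0.003]
(-75, 128) [0.008 0.236 0.576] [-0.003  0.001  0.003]
(np.float64(-70.5), np.float64(132.0)) [0.007 0.273 0.543] [-0.003  0.001  0.003]
(np.float64(-53.6), np.float64(130.6)) [0.007 0.414 0.554] [-0.003  0.001  0.003]
(np.float64(-37.6), np.float64(124.8)) [0.006 0.548 0.602] [-0.003  0.001  0.003]
```

{"name": "arm_command", "arguments": {
  "plan": [
    {"translation": [0,-0.22,0.02],"turn": [0,0,0],"hand": 0},
    {"translation": [0,-0.24,0.3],"turn": [0,0,0],"hand": 0},
    {"translation": [0,-0.24,0.578],"turn": [0,0,0],"hand": 0},
    {"translation": [0,-0.24,0.578],"turn": [0,0,0],"hand": 0},
    {"translation": [0,-0.1,0.578],"turn": [0,0,0],"hand": 0},
    {"translation": [0,0.02,0.577],"turn": [0,0,0],"hand": 0},
    {"translation": [0,0.12,0.577],"turn": [0,0,0],"hand": 0},
    {"translation": [0,0.2,0.565],"turn": [0,0,0],"hand": 0},
    {"translation": [0,0.273,0.545],"turn": [0,0,0],"hand": 0},
    {"translation": [0,0.345,0.548],"turn": [0,0,0],"hand": 0},
    {"translation": [0,0.414,0.554],"turn": [0,0,0],"hand": 0},
    {"translation": [0,0.414,0.554],"turn": [0,0,0],"hand": 0}
  ]
}}

```text
clock: 21.1
position: [0.4931, 0.2161, 0.1315]
ee_rot: [-2.445, -1.97, 0.001]
force: [0.3, -0.2, -0.3]
width: 0.006
```

```bash
python3 -c "
from flap import *
rows(arc(-58,56,-1,65,[75,60,48,36,26,17,9,3,0])+[(-2.5,68.7)])
im,d=eyes.get_image('side');cv2.imwrite('pics/s11.png',cv2.resize(im[190:370,160:340],None,fx=3.3,fy=3.3,interpolation=2))"
```

```text
21.1 [0.4931 0.2161 0.1315] [ 0.3 -0.2 -0.3] 0.006 [-0.0491 -0.0006  0.1315]
(np.float64(-53.6), np.float64(130.6)) [ 0.005 -0.037  0.008] [-0.001 -0.    -0.   ]
(np.float64(-37.6), np.float64(124.8)) [0.005 0.096 0.056] [-0.001 -0.    -0.   ]
(np.float64(-26.2), np.float64(117.3)) [0.005 0.191 0.118] [-0.001 -0.    -0.   ]
(np.float64(-16.7), np.float64(107.6)) [0.005 0.271 0.199] [-0.001 -0.    -0.   ]
(np.float64(-10.4), np.float64(98.2)) [0.005 0.323 0.277] [-0.001 -0.    -0.   ]
(np.float64(-6.2), np.float64(88.9)) [0.005 0.358 0.355] [-0.001 -0.    -0.   ]
(np.float64(-3.8), np.float64(80.1)) [0.005 0.378 0.428] [-0.001 -0.    -0.   ]
(np.float64(-2.7), np.float64(73.4)) [0.005 0.388 0.484] [-0.001 -0.    -0.   ]
(np.float64(-2.5), np.float64(70.0)) [0.005 0.389 0.512] [-0.001 -0.    -0.   ]
(-2.5, 68.7) [0.005 0.389 0.523] [-0.001 -0.    -0.   ]
```

View pics/s11.png

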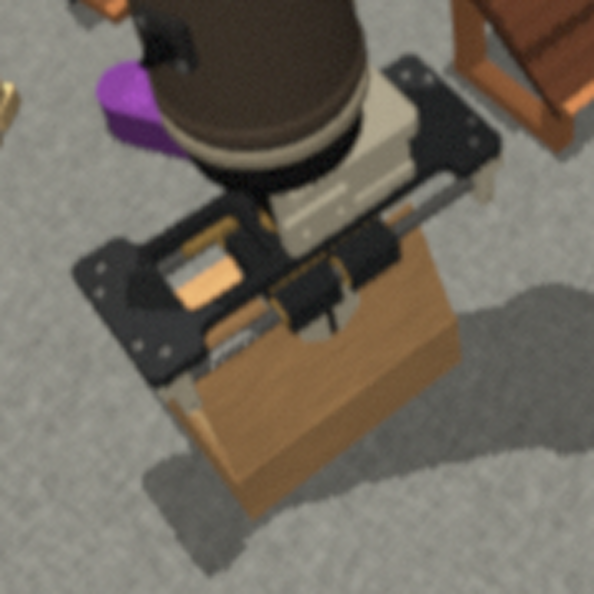

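The long flap leans inward about 70°, with the fingers on its outer face. I'll continue the arc down.

{"name": "arm_command", "arguments": {
  "plan": [
    {"translation": [0,0.05,0.035],"turn": [0,0,0],"hand": 0},
    {"translation": [0,0.1,0.057],"turn": [0,0,0],"hand": 0},
    {"translation": [0,0.19,0.118],"turn": [0,0,0],"hand": 0},
    {"translation": [0,0.27,0.2],"turn": [0,0,0],"hand": 0},
    {"translation": [0,0.323,0.277],"turn": [0,0,0],"hand": 0},
    {"translation": [0,0.358,0.355],"turn": [0,0,0],"hand": 0},
    {"translation": [0,0.378,0.428],"turn": [0,0,0],"hand": 0},
    {"translation": [0,0.388,0.484],"turn": [0,0,0],"hand": 0},
    {"translation": [0,0.389,0.51],"turn": [0,0,0],"hand": 0},
    {"translation": [0,0.389,0.521],"turn": [0,0,0],"hand": 0},
    {"translation": [0,0.389,0.521],"turn": [0,0,0],"hand": 0}
  ]
}}

```text
clock: 22.52
position: [0.5378, 0.2063, 0.0698]
ee_rot: [-2.445, -1.972, 0.002]
force: [-2.0, -1.9, 7.5]
width: 0.005
```

{"name": "arm_command", "arguments": {
  "plan": [
    {"translation": [0,0,-0.2],"turn": [0,0,0],"hand": 0},
    {"translation": [0,0,-0.6],"turn": [0,0,0],"hand": 0},
    {"translation": [0,-0.3,-1],"turn": [0,0,0],"hand": 0},
    {"translation": [0,-0.9,-1],"turn": [0,0,0],"hand": 0},
    {"translation": [0,-1,-1],"turn": [0,0,0],"hand": 0},
    {"translation": [0,-1,-1],"turn": [0,0,0],"hand": 0}
  ]
}}

```text
clock: 23.28
position: [0.4197, 0.232, 0.1896]
ee_rot: [-2.443, -1.975, 0.002]
force: [0.8, -0.4, -0.2]
width: 0.003
```

```bash
python3 - <<'E'
from fit import *
for n in("side","scene"):
    im,d=eyes.get_image(n);cv2.imwrite(f'pics/{n}12.png',im)
    w=cloud(d,cal(n)).reshape(-1,3);w=w[~np.isnan(w[:,0])]
    l=tolocal(w,.5412,.2063,0,-.2135)
    for nm,a,b in(("long",-.05,.02),("short",.032,.052)):
        m=(l[:,0]<b)&(l[:,0]>a)&(np.abs(l[:,1])<.065)&(l[:,2]>.03)&(l[:,2]<.1)
        A=np.c_[l[m][:,:2],np.ones(m.sum())];print(n,nm,np.linalg.lstsq(A,l[m][:,2],rcond=None)[0].round(4),m.sum())
o=observe();print(o["clock"],o["position"],o["force"].round(1))
E
```

```text
side long [0.0001 0.0002 0.0589] 464
side short [-0.3525  0.0061  0.0734] 73
scene long [ 0.0023 -0.0003  0.0558] 1324
scene short [ 0.0109 -0.0016  0.0519] 427
23.375 [0.42189634 0.23145129 0.1892466 ] [ 0.4  0.1 -0.6]
```

View pics/side12.png

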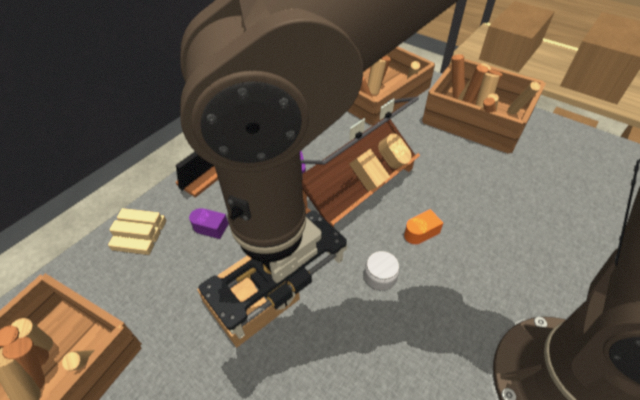

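View pics/scene12.png

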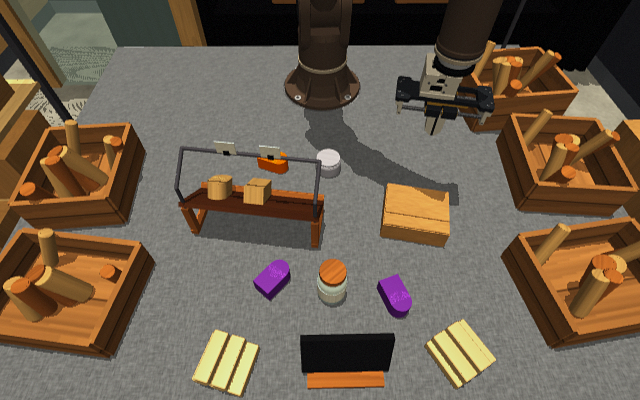

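The carton is closed at (416,213) in the scene view. The other blocks, the jar and the tin are in their places, and the hand is clear.

```bash
python3 -c "
from cell import ticket; print(ticket.sign_off())"
```

```text
the job is handed in; nothing more can be done
None
```

I packed the block with one round end and one square end into its pocket and let go of it. I then closed the carton, short flap first and long flap over it, and handed the job in at about 23.4 s.

**Last checks:**
- **Block:** after release its top face was level at z ≈ 46.3 mm, against 46 mm expected.
- **Short flap:** it was flat at z ≈ 55 mm before I folded the long flap over it.
- **Long flap:** it is flat at z ≈ 58.9 mm in the side camera, against 59 mm expected, with a tilt of about 0.
- **Everything else:** the other two blocks, the jar and the tin look unmoved in the last picture. The hand is clear and the force reading is near zero.

**Checks that disagreed:**
- The scene camera puts both flaps about 3 mm lower than the side camera, also level. I take that as camera bias.
- The side camera's last reading of the short flap can't be used, because the arm hid it and only 73 scattered points were left.

**Forces:** the highest force I read was about 21 N, from the fingertips pressing the short flap flat. I only read the force at the end of each move.

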